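# Square a steel box into the corner stop

## Robot

A 7-joint arm with a two-finger parallel gripper is mounted at the origin on the work surface; the furniture and walls round the work are solid. World frame = base frame: x ahead of the robot, y to its left, z up, the work surface at z = 0. Lengths are in mm, angles in rad, forces in N, time in s.
With the tool pointing down it reaches from about 400 to 750 mm from the base axis. Payload 19.5 kg.
Tool frame: the origin (TCP) lies on the centre line of the jaws, within the pads' length; the fingertips stand 14 mm ahead of it and the grasp point (between the pads) lies 5 mm behind it; z points along the fingers, y is the line along which they close (so a half turn about z gives the same grasp; the last joint's range is limited). The gripper opens to 85 mm and grips with 20 to 120 N. Pads are 22 mm wide; open, the fingers measure 114 mm over their backs; the gripper's body (76 mm by 85 mm) begins 54 mm behind the grasp point. The pads swing forward as they close: fully open they stand 13 mm farther back than shut.
Start: joints at [1.086, 0.707, -0.028, 1.485, 0.022, 0.951, -0.075], TCP at [246.361, -519.522, 245.268] pointing down, gripper open.
Joint ranges: [-2.71, 2.71], [-0.32, 2.16], [-1.57, 1.52], [0, 2.45], [-1.46, 4.6], [0, 2.02], [-2.83, 2.83]. Speed limits (rad/s): [1.89, 1.89, 2.57, 2.57, 3.01, 3.01, 3.01].

## Interface

Orientations are given as [roll, pitch, yaw] about the fixed x, y, z axes, in that order (R = Rz(yaw) Ry(pitch) Rx(roll)).
In Python, from workcell import observe, snapshot, camera_params, finish_job, search_frame gives the robot as it stands.
- The arm moves only by the tool step_arm, never from a script. Its argument "motion" is a list of rows, each a list of 5 numbers: the shift along the tool's x, y, z in mm, then the turn about the tool's z in degrees, then the closure, from 0 (fully open) to 1 (shut). A call has 1 to 12 rows; each row shifts and turns the commanded pose from where the row before left it, along the tool's axes as they then stand; what a row does not reach is not made up. A row lasts 1/12 s, in which the tool goes at most 41.7 mm and 7.16 degrees, less where a joint would pass 70% of its speed; a pose out of reach is approached as far as the arm can. A call with a gripper value outside its range is refused whole. The fingers move at their own pace and stop on an object; "newtons" is the grip in N (left out, the last holds). Time passes only in rows, so rows that do not move let the fingers close. It gives the time, the measured TCP pose, the force, the opening and the grip force at its end, in the units of the state.
- observe(): the state, without advancing time (a new reading comes with each control period).
- snapshot(name): name is "scene" or "side" or "wrist"; returns the picture (420x560x3 uint8, red, green, blue); there is no depth.
- camera_params(name): a dict with "fx", "fy", "cx", "cy" (pixels), "position" and "rotation" of the camera in the world; the wrist camera has in their place "tool_from_camera" (4x4, takes a point from camera to tool coordinates, whose origin is the TCP and whose axes are the flange's). Camera axes: x right, y down, z forward; pixel columns grow to the right and rows downward; lengths in mm; the calibration is good to about 2 mm. A picture is of the moment at which its call begins: read the wrist's pose just before it. camera_params takes no time and is no camera call.
- finish_job(): hands the job in; it is judged then, once.
Trained networks look in the newest picture that a camera, given by its name, has taken for a name from the list of things; names that differ only in an ending like _2 or _b are one class to them, and where a whole thing is asked for, a point or a joint stands for the part that bears it (a point fixed in the world has none). Each returns a list of dicts, best first, with "confidence" (0 to 1); they miss things now and then, are a little off and sometimes report something else, mostly with a low value. They report only what shows in the picture. A call takes as long as a camera call.
- search_frame(camera, thing): "centre" ([column, row] in pixels, amid what is visible of it).
The state is a dict: "time": time; "joints": joint angles; "qvel": joint speeds; "tau": joint torques, N m; "position": TCP position; "tcp_rot": TCP orientation; "wrist_force": force on the tool from outside, world axes, zero at the start; "torque": the same for the moment, N m; "opening": opening from 0.0 (shut) to 1.0 (fully open); "grasp_force": force on a finger pad.
Only numpy, scipy, OpenCV 4.12 (cv2) and the standard library are available. Lean on these libraries where they do the work, as an engineer would, in place of code of your own. Each camera call takes 0.05 s, during which the arm holds its last target. There are 200 camera calls.

## Task

Without gripping or lifting it, push the small steel box along the counter with the fingers until it sits fully home in the corner stop: its long back side flush against the long bar and its end against the short bar. Leave the pot and the two plastic slugs where they stand, and take the hand away when done.

Things in the scene. Friction and masses are not known exactly. Their poses are not given: they have to be found in the camera images.
- steel_box: closed small steel box, about 0.45 kg (may differ by 30 %), lying on the counter, not square to the stop. Origin: centre of its underside, z up. Short side along its x: -47 mm (front, the lid's lip, roughly towards the robot) to +46 mm (flat back). Long side along its y: -75 to +75 mm (lid 1 mm more at each end). 44 mm high. Starts 40 mm or more clear of both bars. Slides and turns when pushed.
- corner_stop: L of two plain dark steel bars fixed to the counter, 25 mm high, 22 mm wide. Origin: inner corner at counter height, z up. Long bar along its y (-300 to -8 mm), inner face in the plane x = 0. Short bar along its x (-120 to -8 mm), inner face in the plane y = 0. The box belongs on the -x, -y side: fully home, its origin is at x = -46, y = -75 mm in this frame, with axes parallel.
- wax_pot: round closed pot, diameter 66 mm, 30 mm high, a bystander. Origin: centre of its underside.
- slug_tall: plastic cylinder with a hole, diameter 24 mm, 34 mm high, a bystander. Origin: centre of its underside.
- slug_short: plastic cylinder with a hole, diameter 24 mm, 28 mm high, a bystander. Origin: centre of its underside.

How it is judged (in metres and radians):
At the end, for the whole second after the job is handed in: The box lies flat and at rest on the counter in the corner stop, its back within 3.5 mm of the long bar, its end within 3.5 mm of the short bar, and square to the bars within 0.03 rad (x of steel_box in the frame of corner_stop between -0.0495 and -0.042 m and y of steel_box in the frame of corner_stop between -0.0785 and -0.071 m and angle between the x axis of steel_box and the x axis of corner_stop, either way round below 0.03 rad and angle between steel_box's own z axis and vertical below 0.03 rad and height (world z) of steel_box below 0.004 m and linear speed of steel_box below 0.01 m/s); the robot touches nothing.
It fails at once if the steel box is lifted off the counter (more than 10 mm) (height (world z) of steel_box above 0.01 m).
It fails at once if the steel box is tipped (more than 0.15 rad) (angle between steel_box's own z axis and vertical above 0.15 rad).
It fails at once if the pot is moved more than 15 mm (distance of wax_pot from where it was at the start of the episode above 0.015 m).
It fails at once if the taller slug is moved more than 15 mm (distance of slug_tall from where it was at the start of the episode above 0.015 m).
It fails at once if the shorter slug is moved more than 15 mm (distance of slug_short from where it was at the start of the episode above 0.015 m).
It also fails if it takes over 48 s, if anything falls off the work surface, if the arm or the gripper's body presses on something with over 40 N, if the wrist force passes 120 N, or if a joint passes its speed limit or range.

## Working session

There is one attempt and no reset: what is moved stays moved. The work goes in short steps, Python scripts to look and compute and a tool call to move; the robot and the scene stay as the last step left them, time stands still between calls to the robot, and variables do not carry over. Pictures are saved under pics/ and viewed, at most 10 in all, crops included, and the job is handed in when it is done.

Besides the shell and the picture viewer there is one more tool, called after "Emit:" as name([rows], argument=value, ...), one row to a line, values as JSON. step_arm: Moves the arm, as the interface text tells. Its arguments: {"type":"object","properties":{"motion":{"type":"array"},"newtons":{"type":"number"}},"required":["motion"]}

```bash
mkdir -p pics; ls; python3 - <<'E'
from workcell import *
import cv2
o=observe();print(o['time'],o['position'],o['tcp_rot'],o['opening'])
for c in ['scene','side']:
    im=snapshot(c);cv2.imwrite(f'pics/{c}0.png',im[:,:,::-1])
    p=camera_params(c);print(c,p)
    for t in ['steel_box','corner_stop','wax_pot','slug_tall','slug_short']:
        print(t,[(r['centre'],r['confidence']) for r in search_frame(c,t)][:3])
E
```

```text
pics
0.0 [ 246.25667477 -519.32497691  244.83226789] [-3.14049432e+00  5.22035723e-05  4.42809461e-01] 1.004623247207783
scene {'fx': 516.9186187939217, 'fy': 516.9186187939217, 'cx': 274.35931330674055, 'cy': 217.81220791890698, 'position': array([-351.7145652 ,  214.23779762,  603.17037689]), 'rotation': array([-2.1508938 , -0.00221793, -1.65640601])}
steel_box [([258.3, 226.4], 0.68)]
corner_stop [([240.9, 197.3], 0.59)]
wax_pot []
slug_tall [([175.7, 249.9], 0.56)]
slug_short [([193.4, 277.3], 0.78), ([238.9, 197.6], 0.22)]
side {'fx': 457.95033978627833, 'fy': 457.95033978627833, 'cx': 281.5357998116304, 'cy': 223.42800997070245, 'position': array([ 329.02988298, -840.29680618,  487.50993573]), 'rotation': array([-1.97616306, -0.00927479, -0.17100678])}
steel_box [([282.0, 231.8], 0.65)]
corner_stop [([331.8, 225.3], 0.68)]
wax_pot [([237.5, 293.4], 0.72)]
slug_tall [([250.3, 210.2], 0.43)]
slug_short []
```

View pics/scene0.png

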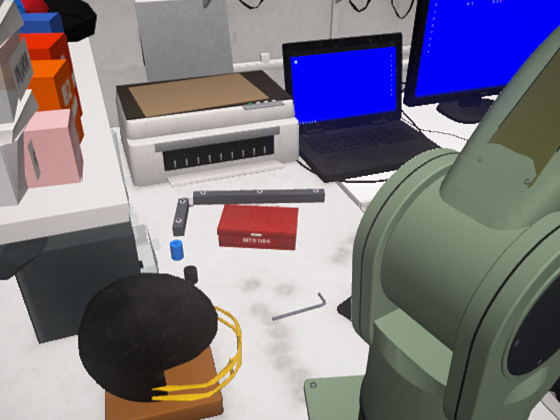

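View pics/side0.png

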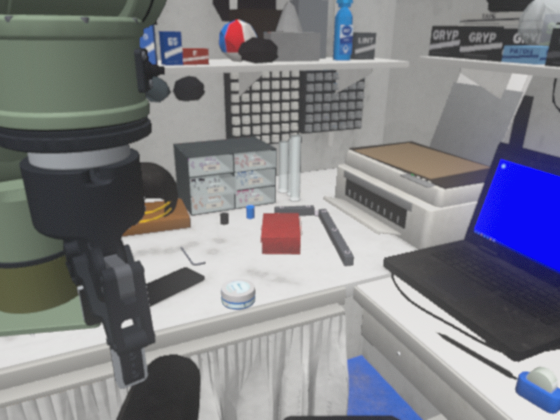

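The scene view shows the red box at (258,226), the long bar from (325,195) to (193,196), the short bar at about (181,216), the blue slug at (177,250) and the black slug at (191,273). The side view shows the same, with the pot at (238,293). I'll crop for exact corners.

```bash
cat > h.py <<'E'
import numpy as np, cv2
from scipy.spatial.transform import Rotation as R
from workcell import *
def cam(c):
    p=camera_params(c);K=np.array([[p['fx'],0,p['cx']],[0,p['fy'],p['cy']],[0,0,1]])
    return K,np.array(p['position']),R.from_euler('xyz',p['rotation']).as_matrix()
def ground(c,uv,z=0.):
    K,t,M=cam(c); d=(M@np.linalg.inv(K)@np.c_[np.atleast_2d(uv),np.ones(len(np.atleast_2d(uv)))].T).T
    return t+d*((z-t[2])/d[:,2])[:,None]
def proj(c,P):
    K,t,M=cam(c); q=(K@M.T@(np.atleast_2d(P)-t).T).T
    return q[:,:2]/q[:,2:]
E
python3 - <<'E'
from h import *
print('slugB',ground('scene',[[177,250]],17),ground('side',[[250.3,211]],17))
print('slugK',ground('scene',[[191,273]],14),ground('side',[[224,218]],14))
print('pot',ground('side',[[238,293]],15))
print('box',ground('scene',[[258,212]],44))
a=cv2.imread('pics/scene0.png')[180:290,160:335]
b=cv2.imread('pics/side0.png')[195:275,210:365]
cv2.imwrite('pics/c1.png',cv2.resize(a,None,fx=4.5,fy=4.5,interpolation=cv2.INTER_CUBIC))
cv2.imwrite('pics/c2.png',cv2.resize(b,None,fx=5,fy=5,interpolation=cv2.INTER_CUBIC))
E
```

```text
slugB [[444.02380117 329.13855237  17.        ]] [[449.0252794  338.57168686  17.        ]]
slugK [[376.90696453 299.92027273  14.        ]] [[374.43849134 305.80942109  14.        ]]
pot [[379.73512454 -78.86092169  15.        ]]
box [[522.26154533 170.95580688  44.        ]]
```

View pics/c1.png

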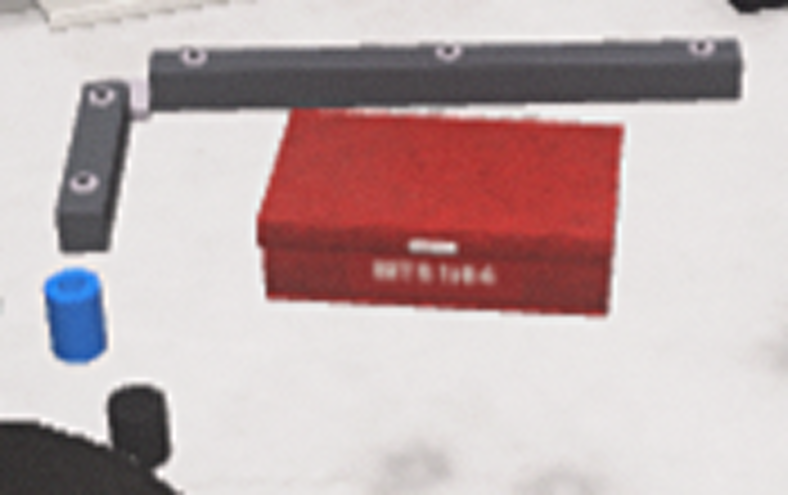

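View pics/c2.png

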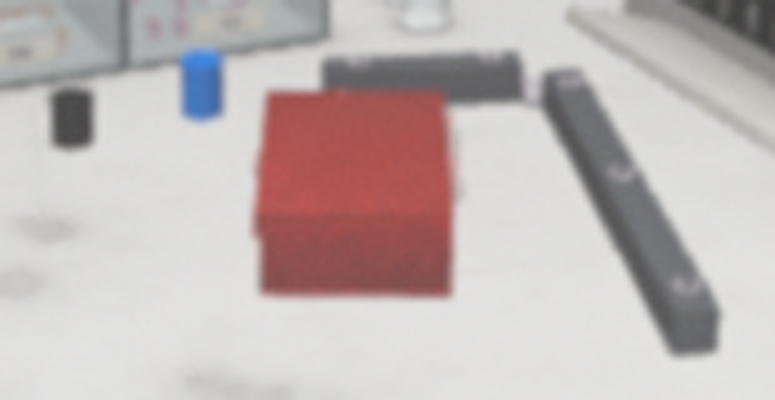

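```bash
cat >> h.py <<'E'
from scipy.optimize import least_squares
def world(p,L):
    L=np.array(L,float);c,s=np.cos(p[2]),np.sin(p[2])
    return np.c_[p[0]+c*L[:,0]-s*L[:,1],p[1]+s*L[:,0]+c*L[:,1],L[:,2]]
def fit(obs,p0):
    f=lambda p:np.concatenate([(proj(c,world(p,[o[0] for o in O]))-np.array([o[1] for o in O])).ravel() for c,O in obs.items()])
    r=least_squares(f,p0,loss='soft_l1',x_scale=[100,100,1]);return r.x,np.round(f(r.x).reshape(-1,2),1).tolist()
def uc(s,ox,oy,O): return [(l,((u+.5)/s-.5+ox,(v+.5)/s-.5+oy)) for l,(u,v) in O]
E
python3 - <<'E'
from h import *
S=lambda O:uc(4.5,160,180,O); D=lambda O:uc(5,210,195,O)
stopS=S([((0,-8,0),(151,110)),((0,-300,0),(740,98)),((22,-8,25),(150,50)),((22,-300,25),(739,40)),((-120,0,0),(108,248)),((-120,22,0),(62,250)),((-8,22,25),(84,84)),((-8,0,25),(130,86))])
stopD=D([((0,-300,0),(672,353)),((22,-300,0),(714,350)),((0,-8,25),(543,72)),((22,-8,25),(582,70)),((-8,0,0),(519,100)),((-8,22,25),(519,53)),((-120,22,25),(323,60))])
boxS=S([((46,76,44),(292,108)),((46,-76,44),(624,125)),((-46,75,0),(266,298)),((-46,-75,0),(608,316))])
boxD=D([((-46,76,44),(268,92)),((46,76,44),(444,92)),((-46,-75,0),(262,293)),((46,-75,0),(451,295))])
for n,a,b,p0 in [('stop',stopS,stopD,[600,280,0]),('box',boxS,boxD,[500,150,0])]:
    for o in ({'scene':a,'side':b},{'scene':a},{'side':b}):
        p,r=fit(o,p0);print(n,np.round(p,3),r)
E
```

```text
stop [ 6.34716e+02  3.16903e+02 -4.50000e-02] [[-0.0, 0.3], [0.3, 0.4], [0.1, -1.2], [-0.0, -1.3], [0.1, 0.9], [-0.6, 0.7], [-0.3, -1.5], [-0.4, -2.2], [-0.5, 1.7], [0.8, 1.8], [-0.3, -0.4], [-0.3, -0.3], [0.8, 1.4], [-0.3, -0.3], [-0.4, -0.3]]
stop [ 6.33450e+02  3.16735e+02 -4.30000e-02] [[0.0, 0.6], [0.4, 0.5], [0.2, -0.9], [0.1, -1.2], [0.3, 1.3], [-0.4, 1.1], [-0.3, -1.2], [-0.3, -1.9]]
stop [ 6.36082e+02  3.21373e+02 -4.50000e-02] [[-0.5, 0.7], [0.7, 0.8], [-0.2, -1.0], [-0.2, -0.9], [0.9, 0.7], [-0.2, -0.9], [-0.2, -0.9]]
box [ 5.05815e+02  1.70724e+02 -1.69000e-01] [[-0.1, -1.0], [-0.3, -1.4], [-0.3, 0.3], [0.0, 0.3], [-0.2, -0.2], [0.1, 0.1], [-1.2, 1.4], [0.5, 1.2]]
box [ 5.04627e+02  1.70483e+02 -1.72000e-01] [[0.1, -0.8], [-0.0, -1.1], [-0.2, 0.6], [0.1, 0.7]]
box [ 5.07078e+02  1.75229e+02 -1.66000e-01] [[-0.1, -0.8], [0.1, -0.6], [-0.8, 0.5], [0.8, 0.3]]
```

Emit:
step_arm([
  [0,0,0,7,0],
  [0,0,0,7,0],
  [0,0,0,7,0],
  [0,0,0,7,0],
  [25,-31,0,0,0],
  [25,-31,0,0,0],
  [25,-31,0,0,0],
  [25,-31,0,0,0],
  [25,-31,0,0,0],
  [25,-31,0,0,0],
  [25,-31,0,0,0],
  [25,-31,0,0,0],
])

```text
time: 1.6
position: [458.6, -279.2, 245.5]
tcp_rot: [3.142, -0.0, -0.046]
wrist_force: [-0.0, -0.2, 0.0]
opening: 1.004
grasp_force: 0.0
```

Emit:
step_arm([
  [-5,-37,0,0,0],
  [-5,-37,0,0,0],
  [-5,-37,0,0,0],
  [-5,-37,0,0,0],
  [-5,-37,0,0,0],
  [-5,-37,0,0,0],
  [-5,-37,0,0,0],
  [-5,-37,0,0,0],
  [-5,-37,0,0,0],
  [-5,-37,0,0,0],
  [-5,-37,0,0,0],
  [-5,-37,0,0,0],
])

```text
time: 2.6
position: [417.5, 167.2, 245.5]
tcp_rot: [-3.141, -0.0, -0.046]
wrist_force: [1.1, -0.2, -0.5]
opening: 1.0
grasp_force: 0.0
```

Emit:
step_arm([
  [0,-7,30,0,0],
  [0,0,35,0,0],
  [0,0,35,0,0],
  [0,0,35,0,0],
  [0,0,35,0,0],
  [0,0,30,0,0],
  [0,0,10,0,0],
  [0,0,8,0,0],
  [0,0,0,0,0],
])

```text
time: 3.35
position: [418.3, 172.2, 27.1]
tcp_rot: [3.141, 0.001, -0.046]
wrist_force: [-0.2, -0.2, 0.0]
opening: 1.0
grasp_force: 0.0
```

```bash
python3 - <<'E'
from h import *
print(observe()['position'])
a=snapshot('side')[:,:,::-1][185:305,190:350]; b=snapshot('scene')[:,:,::-1][175:325,150:350]
cv2.imwrite('pics/a1.png',np.vstack([cv2.resize(a,(400,300),interpolation=2),cv2.resize(b,(400,300),interpolation=2)]))
E
```

```text
[418.2880453  172.24648449  27.08270579]
```

View pics/a1.png

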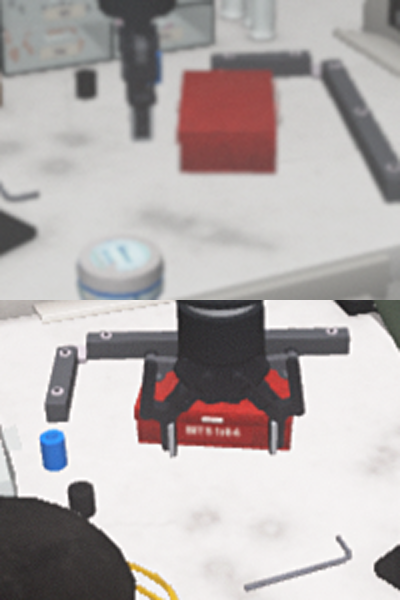

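The hand stands clear in front of the box with both fingers in front of its long face, right end nearer. Pushing.

Emit:
step_arm([
  [6,0,0,0,0],
  [6,0,0,0,0],
  [6,0,0,0,0],
  [6,0,0,0,0],
  [6,0,0,0,0],
  [6,0,0,0,0],
  [6,0,0,0,0],
  [6,0,0,0,0],
  [6,0,0,0,0],
  [6,0,0,0,0],
  [4,0,0,0,0],
  [2,0,0,0,0],
])

```text
time: 4.45
position: [484.8, 169.3, 27.3]
tcp_rot: [-3.141, -0.0, -0.046]
wrist_force: [-4.5, -0.1, 2.7]
opening: 1.0
grasp_force: 2.3
```

```bash
python3 - <<'E'
from h import *
o=observe();print(o['position'],o['wrist_force'])
cv2.imwrite('pics/s2.png',snapshot('side')[:,:,::-1]);cv2.imwrite('pics/f2.png',snapshot('scene')[:,:,::-1])
b=cv2.imread('pics/side0.png')*0;b=cv2.imread('pics/s2.png')[195:275,210:365]
cv2.imwrite('pics/c3.png',cv2.resize(b,None,fx=5,fy=5,interpolation=cv2.INTER_CUBIC))
E
```

```text
[484.8169006  169.26896429  27.28720818] [-4.46994344 -0.11074711  2.71253481]
```

View pics/c3.png

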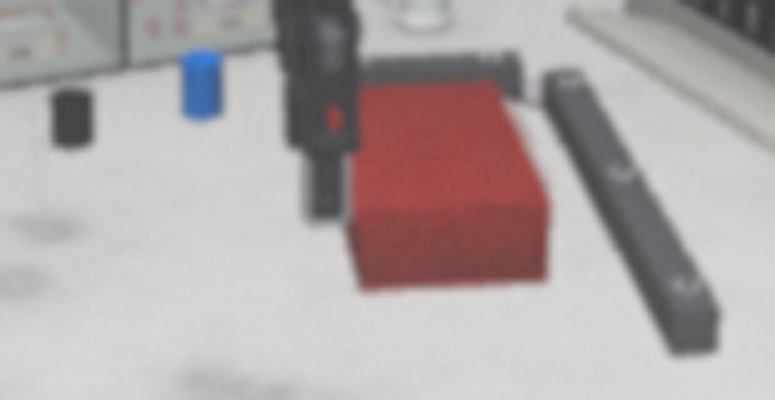

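The box is now squared against the fingers, its back parallel to the long bar with about 40 mm left to travel.

Emit:
step_arm([
  [5,0,0,0,0],
  [5,0,0,0,0],
  [5,0,0,0,0],
  [5,0,0,0,0],
  [5,0,0,0,0],
  [4,0,0,0,0],
  [3,0,0,0,0],
  [2,0,0,0,0],
  [1,0,0,0,0],
  [0,0,0,0,0],
])

```text
time: 5.38
position: [519.4, 167.7, 27.4]
tcp_rot: [-3.141, -0.0, -0.046]
wrist_force: [0.3, -1.0, 0.0]
opening: 1.0
grasp_force: 0.0
```

Emit:
step_arm([
  [1,0,0,0,0],
  [1,0,0,0,0],
  [1,0,0,0,0],
  [0,0,0,0,0],
])

```text
time: 5.72
position: [522.3, 167.6, 27.4]
tcp_rot: [-3.141, -0.0, -0.046]
wrist_force: [-1.1, -0.2, -0.1]
opening: 1.001
grasp_force: 0.7
```

Emit:
step_arm([
  [1,0,0,0,0],
  [1,0,0,0,0],
  [0,0,0,0,0],
])

```text
time: 5.97
position: [523.9, 167.5, 27.3]
tcp_rot: [3.142, 0.001, -0.046]
wrist_force: [-4.6, 0.0, 3.8]
opening: 0.999
grasp_force: 2.5
```

Emit:
step_arm([
  [1,0,0,0,0],
  [1,0,0,0,0],
  [0,0,0,0,0],
])

```text
time: 6.22
position: [523.9, 167.5, 27.2]
tcp_rot: [3.141, 0.005, -0.045]
wrist_force: [-18.5, 0.1, 11.5]
opening: 1.001
grasp_force: 8.9
```

Emit:
step_arm([
  [1,0,0,0,0],
  [1,0,0,0,0],
  [0,0,0,0,0],
])

```text
time: 6.47
position: [524.0, 167.5, 27.1]
tcp_rot: [3.141, 0.01, -0.045]
wrist_force: [-30.8, 1.1, 21.6]
opening: 1.002
grasp_force: 15.2
```

Emit:
step_arm([
  [-10,0,0,0,0],
  [-20,0,0,0,0],
  [-24,0,0,0,0.5],
  [0,0,-35,0,0.5],
  [0,0,-35,0,0.5],
  [0,0,-35,0,0.5],
  [26,28,0,0,0.5],
  [26,28,0,0,0.5],
  [26,28,0,0,0.5],
  [26,28,0,0,0.5],
  [0,0,0,-6,0.5],
  [0,0,0,-7,0.5],
])

```text
time: 7.47
position: [574.1, 50.9, 132.1]
tcp_rot: [3.14, -0.001, 0.182]
wrist_force: [-0.1, 0.8, 0.4]
opening: 0.501
grasp_force: 0.0
```

Emit:
step_arm([
  [0,0,0,-7,0.5],
  [0,0,0,-7,0.5],
  [0,0,0,-7,0.5],
  [0,0,0,-7,0.5],
  [0,0,0,-7,0.5],
  [0,0,0,-7,0.5],
  [0,0,0,-7,0.5],
  [0,0,0,-7,0.5],
  [0,0,0,-7,0.5],
  [0,0,0,-7,0.5],
  [0,0,0,-7,0.5],
  [0,0,0,0,0.5],
])

```text
time: 8.47
position: [573.4, 52.7, 132.3]
tcp_rot: [3.141, -0.0, 1.53]
wrist_force: [-0.0, -0.4, -0.3]
opening: 0.497
grasp_force: 0.0
```

```bash
python3 - <<'E'
from h import *
o=observe();p=o['position'];d=p[:2]-[634.7,317];c,s=np.cos(-.045),np.sin(-.045)
print(p,o['tcp_rot'],o['opening'],'stop frame',c*d[0]+s*d[1],-s*d[0]+c*d[1])
a=snapshot('side')[:,:,::-1][185:305,190:370]; b=snapshot('scene')[:,:,::-1][175:285,150:345]
cv2.imwrite('pics/a3.png',np.vstack([cv2.resize(a,(450,300),interpolation=2),cv2.resize(b,(532,300),interpolation=2)[:,:450]]))
E
```

```text
[573.35297385  52.68420714 132.33104367] [ 3.14095037e+00 -2.25397695e-04  1.53040904e+00] 0.49727816707168415 stop frame -49.39472597372511 -266.8079028447109
```

View pics/a3.png

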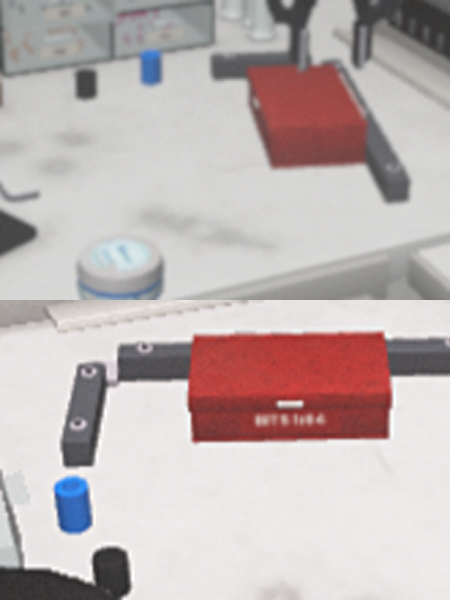

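The box's back is flush with the long bar, and the hand is above, to the right of its end. Going down and pushing along the bar.

Emit:
step_arm([
  [0,0,35,0,0.5],
  [0,0,35,0,0.5],
  [0,0,25,0,0.5],
  [0,0,10,0,0.5],
  [8,0,0,0,0.5],
  [8,0,0,0,0.5],
  [6,0,0,0,0.5],
  [5,0,0,0,0.5],
  [5,0,0,0,0.5],
  [5,0,0,0,0.5],
  [5,0,0,0,0.5],
  [5,0,0,0,0.5],
])

```text
time: 9.57
position: [575.3, 100.1, 27.6]
tcp_rot: [3.141, 0.0, 1.524]
wrist_force: [0.3, -4.1, 2.8]
opening: 0.499
grasp_force: 2.2
```

Emit:
step_arm([
  [5,0,0,0,0.5],
  [5,0,0,0,0.5],
  [5,0,0,0,0.5],
  [5,0,0,0,0.5],
  [5,0,0,0,0.5],
  [5,0,0,0,0.5],
  [4,0,0,0,0.5],
  [4,0,0,0,0.5],
  [4,0,0,0,0.5],
  [3,0,0,0,0.5],
  [2,0,0,0,0.5],
  [0,0,0,0,0.5],
])

```text
time: 10.57
position: [577.2, 147.7, 27.3]
tcp_rot: [-3.142, -0.001, 1.525]
wrist_force: [-0.1, 0.5, 0.1]
opening: 0.5
grasp_force: 0.0
```

Emit:
step_arm([
  [2,0,0,0,0.5],
  [2,0,0,0,0.5],
  [1,0,0,0,0.5],
  [1,0,0,0,0.5],
  [1,0,0,0,0.5],
  [0,0,0,0,0.5],
])

```text
time: 11.07
position: [577.5, 154.3, 27.3]
tcp_rot: [-3.141, -0.0, 1.525]
wrist_force: [0.4, -0.1, -0.2]
opening: 0.503
grasp_force: 0.3
```

Emit:
step_arm([
  [1,0,0,0,0.5],
  [1,0,0,0,0.5],
  [0,0,0,0,0.5],
])

```text
time: 11.32
position: [577.7, 156.3, 27.3]
tcp_rot: [-3.142, -0.0, 1.525]
wrist_force: [-0.2, -0.6, 0.0]
opening: 0.499
grasp_force: 0.3
```

Emit:
step_arm([
  [1,0,0,0,0.5],
  [1,0,0,0,0.5],
  [0,0,0,0,0.5],
])

```text
time: 11.57
position: [577.9, 157.7, 27.3]
tcp_rot: [-3.142, 0.001, 1.525]
wrist_force: [0.0, -4.6, 0.3]
opening: 0.498
grasp_force: 1.9
```

Emit:
step_arm([
  [1,0,0,0,0.5],
  [1,0,0,0,0.5],
  [0,0,0,0,0.5],
])

```text
time: 11.82
position: [577.9, 157.9, 27.2]
tcp_rot: [-3.141, 0.003, 1.524]
wrist_force: [-1.0, -13.6, 2.4]
opening: 0.499
grasp_force: 6.8
```

Emit:
step_arm([
  [1,0,0,0,0.5],
  [1,0,0,0,0.5],
  [0,0,0,0,0.5],
])

```text
time: 12.07
position: [577.9, 158.0, 27.2]
tcp_rot: [-3.14, 0.006, 1.523]
wrist_force: [-2.2, -23.4, 5.7]
opening: 0.501
grasp_force: 11.5
```

Emit:
step_arm([
  [-10,0,0,0,0.5],
  [-20,0,0,0,0.5],
  [-30,0,0,0,0.5],
  [0,0,-35,0,0.5],
  [0,0,-35,0,0.5],
  [0,0,-35,0,0.5],
  [-35,0,0,0,0.5],
  [-35,0,0,0,0.5],
  [-35,0,0,0,0.5],
  [0,0,0,0,0.5],
])

```text
time: 12.9
position: [570.1, -10.2, 132.4]
tcp_rot: [3.141, 0.004, 1.518]
wrist_force: [-0.1, -1.9, -0.1]
opening: 0.496
grasp_force: 0.0
```

```bash
python3 - <<'E'
from h import *
o=observe();print(o['time'],o['position'])
a=snapshot('scene')[:,:,::-1][180:290,160:335]; b=snapshot('side')[:,:,::-1][190:280,230:365]
cv2.imwrite('pics/a4.png',np.vstack([cv2.resize(a,(480,300),interpolation=2),cv2.resize(b,(480,300),interpolation=2)]))
E
```

```text
12.9 [570.1373625  -10.20501471 132.42862487]
```

View pics/a4.png

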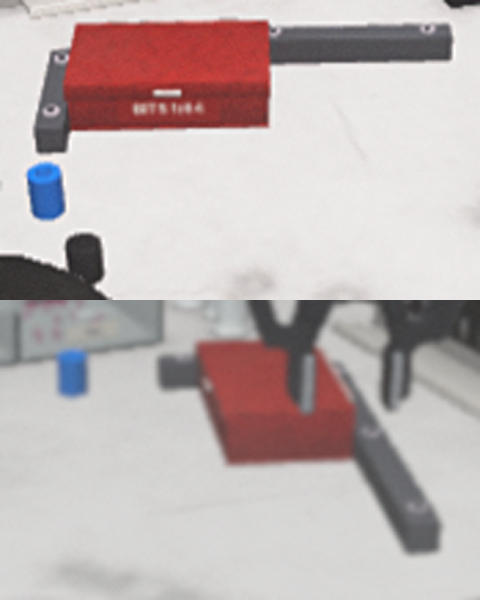

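Box looks seated against both bars (scene crop: left end on the short bar, back along the long bar). There is plenty of time, so I'll do one gentle confirming push on the front.

Emit:
step_arm([
  [0,0,0,7,0.5],
  [0,0,0,7,0.5],
  [0,0,0,7,0.5],
  [0,0,0,7,0.5],
  [0,0,0,7,0.5],
  [0,0,0,7,0.5],
  [0,0,0,7,0.5],
  [0,0,0,7,0.5],
  [0,0,0,7,0.5],
  [0,0,0,7,0.5],
  [0,0,0,7,0.5],
  [0,0,0,7,0.5],
])

```text
time: 14.0
position: [570.6, -1.1, 132.3]
tcp_rot: [-3.141, -0.0, 0.055]
wrist_force: [-1.0, 0.1, -0.0]
opening: 0.498
grasp_force: 0.0
```

Emit:
step_arm([
  [0,0,0,5.5,0.5],
  [-14,-36,0,0,0.5],
  [-14,-36,0,0,0.5],
  [-14,-36,0,0,0.5],
  [-14,-36,0,0,0.5],
  [-14,-36,0,0,0.5],
  [-14,-36,0,0,0.5],
  [-16,-36,0,0,0.5],
  [0,0,0,0,0.5],
])

```text
time: 14.75
position: [475.5, 262.0, 131.9]
tcp_rot: [-3.137, 0.003, -0.026]
wrist_force: [-0.8, 2.1, -0.7]
opening: 0.502
grasp_force: 0.0
```

Emit:
step_arm([
  [0,18,0,0,0.5],
  [0,0,0,0,0.5],
  [0,0,0,0,0.5],
])

```text
time: 15.0
position: [478.9, 235.1, 132.4]
tcp_rot: [-3.141, 0.0, -0.037]
wrist_force: [0.2, 1.2, -0.1]
opening: 0.507
grasp_force: 0.0
```

Emit:
step_arm([
  [0,-9,30,0.5,0.5],
  [0,0,35,0,0.5],
  [0,0,25,0,0.5],
  [0,0,15,0,0.5],
  [10,0,0,0,0.5],
  [10,0,0,0,0.5],
  [10,0,0,0,0.5],
  [6,0,0,0,0.5],
  [4,0,0,0,0.5],
  [2,0,0,0,0.5],
  [0,0,0,0,0.5],
])

```text
time: 15.92
position: [521.4, 242.1, 27.3]
tcp_rot: [-3.141, 0.0, -0.046]
wrist_force: [0.2, -0.7, -0.7]
opening: 0.499
grasp_force: 0.0
```

Emit:
step_arm([
  [1,0,0,0,0.5],
  [1,0,0,0,0.5],
  [1,0,0,0,0.5],
  [1,0,0,0,0.5],
  [0,0,0,0,0.5],
])

```text
time: 16.33
position: [525.6, 241.6, 27.4]
tcp_rot: [-3.141, -0.0, -0.046]
wrist_force: [-0.4, 0.1, 0.1]
opening: 0.497
grasp_force: 0.0
```

Emit:
step_arm([
  [1,0,0,0,0.5],
  [1,0,0,0,0.5],
  [0,0,0,0,0.5],
])

```text
time: 16.58
position: [527.2, 241.5, 27.3]
tcp_rot: [3.142, 0.001, -0.046]
wrist_force: [-2.4, 0.3, 0.8]
opening: 0.501
grasp_force: 1.4
```

Emit:
step_arm([
  [1,0,0,0,0.5],
  [1,0,0,0,0.5],
  [0,0,0,0,0.5],
])

```text
time: 16.83
position: [527.2, 241.6, 27.2]
tcp_rot: [3.141, 0.005, -0.045]
wrist_force: [-15.7, -1.1, 11.1]
opening: 0.495
grasp_force: 8.1
```

Emit:
step_arm([
  [1,0,0,0,0.5],
  [1,0,0,0,0.5],
  [0,0,0,0,0.5],
])

```text
time: 17.08
position: [527.3, 241.6, 27.0]
tcp_rot: [3.14, 0.009, -0.045]
wrist_force: [-28.6, -0.9, 20.5]
opening: 0.503
grasp_force: 14.6
```

The contact came exactly where expected, so the back was already flush. Withdrawing.

Emit:
step_arm([
  [-10,0,0,0,0.5],
  [-20,0,0,0,0.5],
  [-15,0,0,0,0.5],
  [0,0,-35,0,0.5],
  [0,0,-35,0,0.5],
  [0,0,-35,0,0.5],
  [0,36,-10,0,0.5],
  [0,36,-10,0,0.5],
  [0,36,-10,0,0.5],
  [0,36,0,0,0.5],
  [0,36,0,0,0.5],
  [0,36,0,0,0.5],
])

```text
time: 18.08
position: [476.5, 26.0, 162.6]
tcp_rot: [-3.141, -0.001, -0.046]
wrist_force: [1.4, -0.5, -0.4]
opening: 0.496
grasp_force: 0.0
```

Emit:
step_arm([
  [0,30,0,0,0.5],
  [0,0,0,0,0.5],
  [0,0,0,0,0.5],
  [0,0,0,0,0.5],
])

```text
time: 18.42
position: [475.4, -1.7, 162.3]
tcp_rot: [-3.141, -0.0, -0.046]
wrist_force: [-0.4, 0.4, -0.5]
opening: 0.502
grasp_force: 0.0
```

```bash
python3 - <<'E'
from h import *
a=snapshot('scene')[:,:,::-1][180:290,160:335]; b=snapshot('side')[:,:,::-1][190:280,230:365]
cv2.imwrite('pics/a5.png',np.vstack([cv2.resize(a,(480,300),interpolation=2),cv2.resize(b,(480,300),interpolation=2)]))
E
```

```text
(no output)
```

View pics/a5.png

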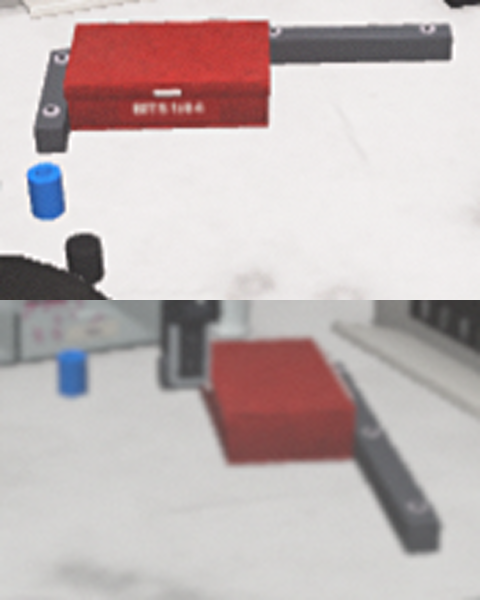

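The picture shows the box home in the corner (left end at the short bar at about (67,90), back along the long bar), with the slugs unmoved and the hand clear.

```bash
python3 -c "from workcell import *;print(finish_job())"
```

```text
the job is handed in; nothing more can be done
None
```

The steel box was pushed home against both bars, with its back and end contacts felt at the expected positions. Both slugs look unmoved in the last pictures; the pot was not re-checked after the pushes. The hand is clear and the job was handed in at about 18.5 s; no verdict was returned.

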